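# Lid the green colour pot in a block-printing workshop

### The arm

A 7-joint arm with a two-finger parallel gripper is mounted at the origin on the work surface. World frame = base frame: x ahead of the robot, y to its left, z up, the work surface at z = 0. Lengths are in m, angles in rad, forces in N, time in s.
With the tool pointing down it reaches from about 0.425 to 0.925 m from the base axis. Payload 6.8 kg.
Tool frame: the origin (TCP) lies on the mounting face of the last link; the fingertips stand 173 mm ahead of it and the grasp point (between the pads) lies 155 mm ahead of it; z points along the fingers, y is the line along which they close (so a half turn about z gives the same grasp; the last joint's range is limited). The gripper opens to 85 mm and grips with 20 to 120 N. Pads are 22 mm wide; open, the fingers measure 114 mm over their backs; the gripper's body (76 mm by 85 mm) begins 54 mm behind the grasp point. The pads swing forward as they close: fully open they stand 13 mm farther back than shut.
Start: joints at [1.059, 0.477, 0.022, 1.555, -0.011, 1.109, -0.083], TCP at [0.265, -0.621, 0.405] pointing down, gripper open.
Joint ranges: [-2.96, 2.96], [-0.34, 2.1], [-1.41, 1.46], [0.24, 2.44], [-1.37, 4.51], [0.17, 1.92], [-2.96, 2.96]. Speed limits (rad/s): [2.39, 2.39, 3.14, 3.14, 3.14, 3.14, 3.14].

### API

Orientations are given as a unit quaternion [w, x, y, z].
In Python, from station import bot gives the robot as it stands. The module is installed in compiled form; this text tells all that it offers.
- The arm moves only by the shell command python3 -m pendant 'ROWS' [FORCE]. ROWS is JSON, a list of rows, each a list of 5 numbers: the finger opening in m, from 0 to 0.0854, then the shift along the tool's x, y, z in m, then the turn about the tool's z in degrees. In form: [[jaw, x, y, z, yaw], ...]. A call has 1 to 12 rows; each row shifts and turns the commanded pose from where the row before left it, along the tool's axes as they then stand; what a row does not reach is not made up. A row lasts 1/12 s, in which the tool goes at most 41.7 mm and 7.16 degrees, less where a joint would pass 70% of its speed; a pose out of reach is approached as far as the arm can. A call with a gripper value outside its range is refused whole. The fingers move at their own pace and stop on an object; FORCE is the grip in N (left out, the last holds). Time passes only in rows, so rows that do not move let the fingers close. It gives the time, the measured TCP pose, the force, the opening and the grip force at its end, in the units of the state.
- bot.get_obs(): the state, without advancing time (a new reading comes with each control period).
- bot.read_camera(name): name is "scene" or "top" or "wrist"; returns (picture, depth): 400x640x3 uint8, blue, green, red; 400x640 float32, m along the optical axis (not along the pixel's ray), 0 where there is no reading.
- bot.camera_model(name): a dict with "intrinsics" (3x3 intrinsics, pixels), "dist_coeffs" ([k1, k2, p1, p2, k3] as OpenCV has them; the pictures are not rectified), "R" (3x3) and "t" (3): a world point X has camera coordinates R X + t. Camera axes: x right, y down, z forward; pixel columns grow to the right and rows downward; lengths in m; the calibration is good to about 2 mm. A picture is of the moment at which its call begins: read the wrist's pose just before it. camera_model takes no time and is no camera call; for the wrist camera it gives the pose at the moment of the call.
- bot.hand_in(): hands the job in; it is judged then, once.
Trained networks look in the newest picture that a camera, given by its name, has taken for a name from the list of things; names that differ only in an ending like _2 or _b are one class to them, and where a whole thing is asked for, a point or a joint stands for the part that bears it (a point fixed in the world has none). Each returns a list of dicts, best first, with "score" (0 to 1); they miss things now and then, are a little off and sometimes report something else, mostly with a low value. They report only what shows in the picture. A call takes as long as a camera call.
- bot.boxes_of(name, camera): "at" ([column, row] in pixels, amid what is visible of it).
- bot.trace(name, camera): "mask" (400x640 bool, what is visible of it) and "at" ([column, row] in pixels, amid what is visible of it).
- bot.pinpoint(name, camera): "at" ([column, row] in pixels: a listed point, or the origin of a listed thing).
The state is a dict: "t": time; "q": joint angles; "joint_vel": joint speeds; "joint_torque": joint torques, N m; "eef_pos": TCP position; "tool_rot": TCP orientation; "contact_force": force on the tool from outside, world axes, zero at the start; "torque": the same for the moment, N m; "gripper_width": opening from 0.0 (shut) to 1.0 (fully open); "grasp_force": force on a finger pad.
Only numpy, scipy, OpenCV 4.12 (cv2) and the standard library are available. Lean on these libraries where they do the work, as an engineer would, in place of code of your own. Each camera call takes 0.05 s, during which the arm holds its last target. There are 200 camera calls.

### The job

Put the green lid on the green pot to keep the dust out: the lid must sit fully seated and level on the pot's rim. Lower it on rather than dropping it, and leave the orange lid and both pots standing where they are.

Things in the scene. Friction and masses are not known exactly. Their poses are not given: they have to be found in the camera images.
- green_lid_knob (a point): Centre of the upright round wooden knob (30 mm across, 44 mm tall) on top of the loose green lid, which lies knob up on the table. Below the knob: a disc 120 mm across, 6 mm thick; under it a tapered plug 12 mm deep, 72 mm across narrowing to 60 at its foot. This point is on the axis, 22 mm above the disc's top, 28 above its underside, 40 above the plug's foot; z up. 0.12-0.21 kg.
- green_pot_rim (a point): Centre of the mouth of the open, empty green pot, level with its rim. It stands loose on the table: 80 mm tall, 100 mm across outside at the rim, 92 at the foot, wall 4 mm, mouth 92 mm across; z up; 0.45 kg. With the lid seated, the plug is in the mouth, the disc lies on the rim and the lid's knob centre is 28 mm above this point.
- orange_lid_knob (a point): Centre of the knob of the orange lid, the same shape as the green one and lying the same way on the table; not to be used.
- orange_pot_rim (a point): Centre of the mouth of the orange pot, the same shape as the green one, open and upright; not to be covered.

How it is judged:
At the end, for the whole second after the job is handed in: The green lid lies at rest on the green pot: knob within 15 mm of the pot's axis, knob centre 28 mm (give or take 4 mm) above the rim, so the plug is in the mouth and the disc on the rim; lid and pot upright within 10 degrees (horizontal distance between green_lid_knob and green_pot_rim below 0.015 m and z of green_lid_knob in the frame of green_pot_rim between 0.024 and 0.032 m and angle between each of green_lid_knob, green_pot_rim's own z axis and vertical below 0.175 rad and linear speed of green_lid below 0.02 m/s); the robot touches nothing.
It fails at once if the green lid is dropped (falls freely by more than about 40 mm) (linear speed of green_lid above 0.9 m/s and contact force between the fingers and green_lid below 0.1 N).
It fails at once if the green pot is pushed more than 50 mm from its place (distance of green_pot_rim from where it was at the start of the episode above 0.05 m).
It fails at once if the orange pot is moved more than 30 mm (distance of orange_pot_rim from where it was at the start of the episode above 0.03 m).
It fails at once if the orange lid is moved more than 30 mm (distance of orange_lid_knob from where it was at the start of the episode above 0.03 m).
It also fails if it takes over 37 s, if anything falls off the work surface, if the arm or the gripper's body presses on something with over 40 N, if the wrist force passes 120 N, or if a joint passes its speed limit or range.

## Working session

There is one attempt and no reset: what is moved stays moved. The work goes in short steps, Python scripts to look and compute and a shell command to move; the robot and the scene stay as the last step left them, time stands still between calls to the robot, and variables do not carry over. Pictures are saved under pics/ and viewed, at most 10 in all, crops included, and the job is handed in when it is done.

```bash
mkdir -p pics
cat > h.py <<'E'
import numpy as np, cv2
from station import bot
def ray(cam,at):
    m=bot.camera_model(cam); K=np.array(m["intrinsics"]);R=np.array(m["R"]);t=np.array(m["t"])
    p=cv2.undistortPoints(np.array([[at]],float),K,np.array(m["dist_coeffs"]))[0,0]
    return R,t,np.array([p[0],p[1],1.])
def at_depth(cam,at,d):
    R,t,v=ray(cam,at); return R.T@(v*d-t)
def at_z(cam,at,z):
    R,t,v=ray(cam,at); o=-R.T@t; w=R.T@v; return o+w*(z-o[2])/w[2]
E
cat > look.py <<'E'
from h import *
o=bot.get_obs(); print(o["t"],o["eef_pos"],o["tool_rot"],o["q"])
ims=[]
for c in ["top","scene"]:
    im,d=bot.read_camera(c); im=im.copy()
    for n,z in [("green_lid_knob",.04),("green_pot_rim",.08),("orange_lid_knob",.04),("orange_pot_rim",.08)]:
        for r in bot.pinpoint(n,c)[:2]:
            a=r["at"]; print(c,n,round(r["score"],2),np.round(a),np.round(at_z(c,a,z),3))
            cv2.circle(im,tuple(int(v) for v in a),4,(255,0,255),1)
    cv2.imwrite(f"pics/{c}0.png",im)
E
python3 look.py
```

```text
0.0 [ 0.26509773 -0.62047306  0.40374668] [-8.56580953e-04  9.79690996e-01  2.00511229e-01 -2.55069436e-04] [ 1.05890967  0.47778527  0.02236739  1.55642599 -0.0114872   1.10929744
 -0.08313006]
top green_lid_knob 0.68 [385. 249.] [ 0.438 -0.1    0.04 ]
top green_pot_rim 0.61 [217. 154.] [0.608 0.206 0.08 ]
top orange_lid_knob 0.98 [230. 255.] [0.424 0.189 0.04 ]
top orange_pot_rim 0.9 [404. 158.] [ 0.603 -0.13   0.08 ]
scene green_lid_knob 0.96 [271. 190.] [ 0.423 -0.098  0.04 ]
scene green_pot_rim 0.78 [417. 219.] [0.6   0.207 0.08 ]
scene orange_lid_knob 0.9 [386. 171.] [0.422 0.2   0.04 ]
scene orange_pot_rim 0.73 [269. 243.] [ 0.594 -0.124  0.08 ]
```

View pics/top0.png

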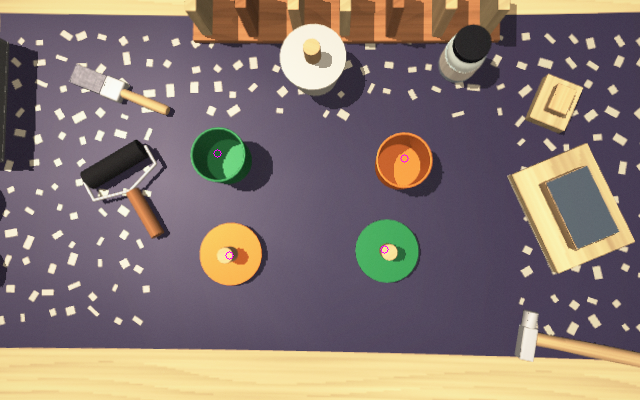

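View pics/scene0.png

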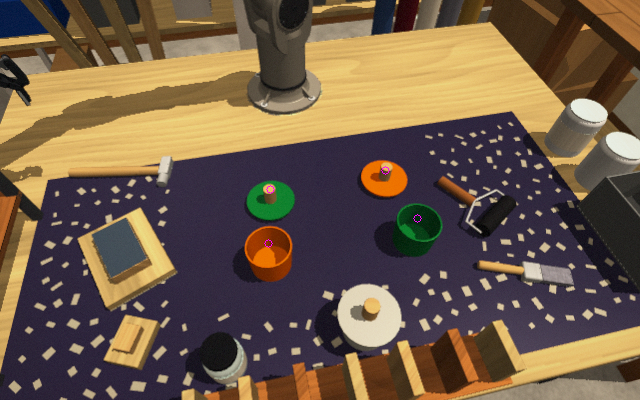

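The top view shows the green lid at about (387,250) and the green pot at about (219,155). The networks' points agree in class and colour. I'll refine both positions with depth.

```bash
cat > refine.py <<'E'
from h import *
import sys
def cloud(c,d,m):
    v,u=np.nonzero(m&(d>0)); M=bot.camera_model(c)
    p=cv2.undistortPoints(np.stack([u,v],1).astype(float)[:,None],np.array(M["intrinsics"]),np.array(M["dist_coeffs"]))[:,0]
    dd=d[v,u][:,None]; X=np.hstack([p*dd,dd]); return (X-np.array(M["t"]))@np.array(M["R"])
for c in sys.argv[1:]:
    im,d=bot.read_camera(c)
    for n,lo,hi in [("green_lid_knob",.01,.025),("green_pot_rim",.072,.088),("orange_lid_knob",.01,.025),("orange_pot_rim",.072,.088)]:
        r=bot.trace(n,c)
        if not r: print(c,n,"none"); continue
        P=cloud(c,d,r[0]["mask"]); Q=P[(P[:,2]>lo)&(P[:,2]<hi)]
        if len(Q)<20: print(c,n,len(Q),np.median(P,0)); continue
        (x,y),rad=cv2.minEnclosingCircle(Q[:,:2].astype(np.float32))
        print(c,n,round(r[0]["score"],2),len(P),len(Q),"circle",np.round([x,y,rad],4),"medz",np.round(np.median(Q[:,2]),4),"zmax",np.round(np.percentile(P[:,2],99),3))
        if "lid" in n:
            K=P[(P[:,2]>.052)&(P[:,2]<.075)]
            if len(K): print("   knob top",len(K),np.round(K.mean(0),4))
E
python3 refine.py top scene
```

```text
top green_lid_knob 0.65 3088 2825 circle [ 0.4345 -0.1059  0.0597] medz 0.0178 zmax 0.063
   knob top 216 [ 0.4345 -0.1056  0.0616]
top green_pot_rim 0.85 2744 470 circle [0.6086 0.2053 0.0508] medz 0.0787 zmax 0.081
top orange_lid_knob 0.79 3094 2783 circle [0.4243 0.1938 0.0607] medz 0.0173 zmax 0.063
   knob top 218 [0.4245 0.1916 0.0611]
top orange_pot_rim 0 [ 0.43503122 -0.10519019  0.0179454 ]
scene green_lid_knob 0.94 1487 1282 circle [ 0.4354 -0.1035  0.0611] medz 0.0188 zmax 0.064
   knob top 120 [ 0.4383 -0.1037  0.0616]
scene green_pot_rim 0.89 2055 395 circle [0.6076 0.2068 0.0509] medz 0.0798 zmax 0.082
scene orange_lid_knob 0.81 1311 1112 circle [0.4258 0.1956 0.0616] medz 0.019 zmax 0.064
   knob top 106 [0.4288 0.1938 0.0617]
scene orange_pot_rim 0.83 2078 389 circle [ 0.6011 -0.1267  0.0502] medz 0.0798 zmax 0.082
```

```bash
python3 -m pendant '[[0.0854,0.025,-0.0285,0.005,0],[0.0854,0.025,-0.0285,0.005,0],[0.0854,0.025,-0.0285,0.005,0],[0.0854,0.025,-0.0285,0.005,0],[0.0854,0.025,-0.0285,0.005,0],[0.0854,0.025,-0.0285,0.005,0],[0.0854,0.025,-0.0285,0.005,0],[0.0854,0.025,-0.0285,0.005,0],[0.0854,0.025,-0.0285,0.005,0],[0.0854,0.025,-0.0285,0.005,0],[0.0854,0.025,-0.0285,0.005,0],[0.0854,0,0,0,0]]' 30
cat > rel.py <<'E'
from h import *
import sys
from scipy.spatial.transform import Rotation as Ro
o=bot.get_obs(); w,x,y,z=o["tool_rot"]; R=Ro.from_quat([x,y,z,w])
print(o["t"],np.round(o["eef_pos"],4),"tilt",np.round(np.degrees(np.arccos(-R.as_matrix()[2,2])),2),"move",np.round(R.inv().apply(np.array(sys.argv[1:4],float)-o["eef_pos"]),4),"q",np.round(o["q"],2),"F",np.round(o["contact_force"],1))
E
python3 rel.py 0.435 -0.105 0.30
```

```text
t: 2.0
eef_pos: [0.397, -0.2177, 0.3493]
tool_rot: [-0.001, 0.979, 0.205, 0.0]
contact_force: [-1.1, -0.7, -0.5]
gripper_width: 1.0
grasp_force: 0.0
2.0 [ 0.397  -0.2177  0.3493] tilt 0.16 move [ 0.08   -0.0878  0.0496] q [ 0.54  0.19 -0.19  2.11  0.05  0.84 -0.84] F [-1.1 -0.7 -0.5]
```

```bash
python3 -m pendant '[[0.0854,0.02,-0.022,0.0125,0],[0.0854,0.02,-0.022,0.0125,0],[0.0854,0.02,-0.022,0.0125,0],[0.0854,0.02,-0.022,0.0125,0],[0.0854,0,0,0,0],[0.0854,0,0,0,0]]'
python3 rel.py 0.435 -0.105 0.197
cat > wr.py <<'E'
from h import *
import sys
from refine import cloud
E
python3 - <<'E'
from h import *
im,d=bot.read_camera("wrist"); cv2.imwrite("pics/w1.png",im)
E
sed -i 's/^for c in sys/if __name__=="__main__":\n  for c in sys/' refine.py
python3 - <<'E'
s=open('refine.py').read().split('\n')
i=[k for k,l in enumerate(s) if l.startswith('  for c')][0]
open('refine.py','w').write('\n'.join(s[:i+1]+['  '+l for l in s[i+1:]]))
E
python3 refine.py wrist
```

```text
t: 2.5
eef_pos: [0.4343, -0.1108, 0.2993]
tool_rot: [-0.0, 0.979, 0.202, -0.0]
contact_force: [-0.4, 0.2, 0.7]
gripper_width: 1.0
grasp_force: 0.0
2.5 [ 0.4343 -0.1108  0.2993] tilt 0.06 move [ 0.003  -0.0049  0.1023] q [ 0.34  0.27 -0.26  2.16  0.1   0.72 -1.15] F [-0.4  0.2  0.7]
wrist green_lid_knob 0.63 15976 14232 circle [ 0.4355 -0.1073  0.0602] medz 0.0181 zmax 0.063
   knob top 1455 [ 0.4369 -0.1067  0.0616]
wrist green_pot_rim none
wrist orange_lid_knob 0.87 2924 2913 circle [0.4319 0.1557 0.0472] medz 0.0178 zmax 0.02
wrist orange_pot_rim 0.66 9246 2110 circle [ 0.5825 -0.1381  0.0459] medz 0.0799 zmax 0.081
```

View pics/w1.png

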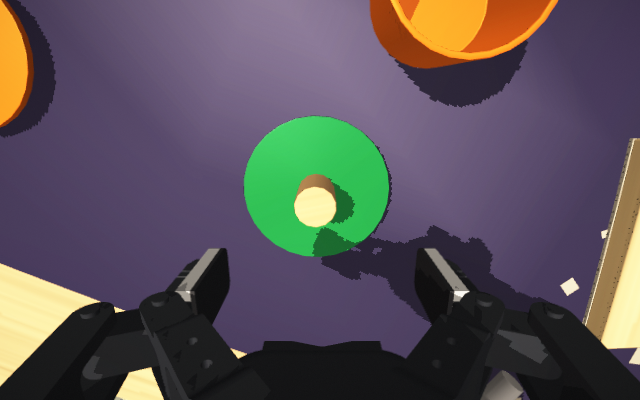

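The wrist view shows the green lid at about (316,186) and its knob top at (315,207), centred between the open fingers. The position is (0.4355, -0.1065). Next I descend and grip.

```bash
python3 -m pendant '[[0.0854,0.0028,-0.0035,0.025,0],[0.0854,0,0,0.025,0],[0.0854,0,0,0.025,0],[0.0854,0,0,0.016,0],[0.0854,0,0,0.01,0],[0.0854,0,0,0,0],[0.0854,0,0,0,0]]'
python3 rel.py 0.4355 -0.1065 0.198
```

```text
t: 3.38
eef_pos: [0.4352, -0.1081, 0.1989]
tool_rot: [0.0, 0.98, 0.2, -0.0]
contact_force: [-0.0, 0.2, 0.6]
gripper_width: 1.005
grasp_force: 0.0
3.3833 [ 0.4352 -0.1081  0.1989] tilt 0.02 move [ 0.0009 -0.0014  0.0009] q [ 0.28  0.45 -0.21  2.22  0.2   0.48 -1.25] F [-0.   0.2  0.6]
```

```bash
python3 -m pendant '[[0.02,0,-0.001,0,0],[0.02,0,0,0,0],[0.02,0,0,0,0],[0.02,0,0,0,0],[0.02,0,0,0,0],[0.02,0,0,0,0],[0.02,0,0,0,0],[0.02,0,0,0,0]]' 50
python3 rel.py 0.4355 -0.1065 0.198
```

```text
t: 4.05
eef_pos: [0.435, -0.1068, 0.1994]
tool_rot: [0.0, 0.98, 0.201, 0.0]
contact_force: [-1.2, -0.1, 6.8]
gripper_width: 0.338
grasp_force: 48.8
4.05 [ 0.435  -0.1068  0.1994] tilt 0.06 move [ 0.0006 -0.0001  0.0014] q [ 0.28  0.45 -0.21  2.22  0.2   0.48 -1.25] F [-1.2 -0.1  6.8]
```

```bash
python3 -m pendant '[[0.02,0,0,-0.01,0],[0.02,0,0,-0.025,0],[0.02,0,0,-0.03,0],[0.02,0,0,-0.03,0],[0.02,0,0,-0.03,0],[0.02,0,0,-0.01,0],[0.02,0,0,0,0],[0.02,0,0,0,0]]'
python3 rel.py 0.6082 0.206 0.335
python3 - <<'E'
from h import *
im,d=bot.read_camera("scene"); cv2.imwrite("pics/s2.png",im)
E
```

```text
t: 4.72
eef_pos: [0.4344, -0.1068, 0.3336]
tool_rot: [0.0, 0.98, 0.2, 0.0]
contact_force: [0.5, 1.2, -1.6]
gripper_width: 0.34
grasp_force: 49.5
4.7167 [ 0.4344 -0.1068  0.3336] tilt 0.04 move [ 0.2827 -0.2194 -0.0014] q [ 0.35  0.21 -0.27  2.14  0.08  0.8  -1.14] F [ 0.5  1.2 -1.6]
```

View pics/s2.png

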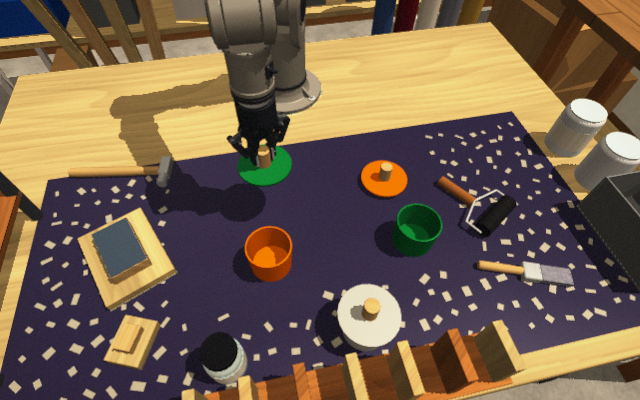

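The lid is held level in the gripper, at about (264,165) in this view. Next I carry it over to the pot.

```bash
python3 -m pendant '[[0.02,0.013,-0.010,0,0],[0.02,0.025,-0.019,0,0],[0.02,0.028,-0.022,0,0],[0.02,0.028,-0.022,0,0],[0.02,0.028,-0.022,0,0],[0.02,0.028,-0.022,0,0],[0.02,0.028,-0.022,0,0],[0.02,0.028,-0.022,0,0],[0.02,0.028,-0.022,0,0],[0.02,0.025,-0.019,0,0],[0.02,0.023,-0.017,0,0],[0.02,0,0,0,0]]'
python3 -m pendant '[[0.02,0,0,0,0],[0.02,0,0,0,0],[0.02,0,0,0,0]]' >/dev/null
python3 rel.py 0.6082 0.206 0.270
python3 - <<'E'
from h import *
from refine import cloud
im,d=bot.read_camera("wrist"); cv2.imwrite("pics/w3.png",im)
r=bot.trace("green_lid_knob","wrist")
for k in r[:2]:
    P=cloud("wrist",d,k["mask"]); print(k["score"],len(P),np.round(np.percentile(P,[2,50,98],axis=0),3))
    Q=P[(P[:,2]>.13)&(P[:,2]<.17)].astype(np.float32)
    if len(Q)>20:
        print("disc",cv2.minEnclosingCircle(Q[:,:2]),np.median(Q[:,2]))
        A=np.c_[Q[:,:2]-Q[:,:2].mean(0),np.ones(len(Q))]; print("plane",np.linalg.lstsq(A,Q[:,2],rcond=None)[0])
E
```

```text
t: 5.77
eef_pos: [0.6084, 0.2118, 0.3309]
tool_rot: [-0.002, 0.979, 0.204, -0.001]
contact_force: [-0.1, 1.0, -0.6]
gripper_width: 0.34
grasp_force: 49.6
6.0167 [0.6076 0.2039 0.3321] tilt 0.18 move [ 0.0016 -0.0017  0.0621] q [-0.17  0.52 -0.34  1.69  0.2   0.97 -1.76] F [ 0.8 -0.7 -0.8]
0.71 31212 [[0.559 0.152 0.15 ]
 [0.623 0.209 0.151]
 [0.664 0.257 0.196]]Traceback (most recent call last):
  File "<stdin>", line 9, in <module>
cv2.error: OpenCV(4.12.0) /io/opencv/modules/imgproc/src/shapedescr.cpp:201: error: (-215:Assertion failed) count >= 0 && (depth == CV_32F || depth == CV_32S) in function 'minEnclosingCircle'
```

View pics/w3.png

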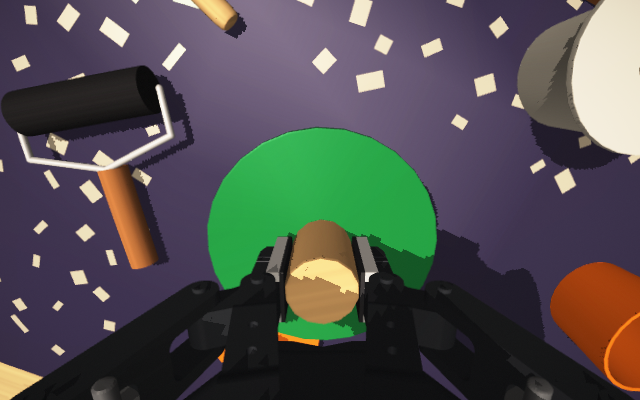

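The wrist view shows the lid level in the fingers, disc centred at about (322,235), with the pot hidden beneath it. I'll get the lid's exact centre.

```bash
cat > disc.py <<'E'
from h import *
from refine import cloud
import sys
lo,hi=map(float,sys.argv[1:3])
for c in ["wrist","top","scene"]:
    im,d=bot.read_camera(c)
    r=bot.trace("green_lid_knob",c)
    if not r: print(c,"none"); continue
    P=cloud(c,d,r[0]["mask"]); Q=P[(P[:,2]>lo)&(P[:,2]<hi)]
    if len(Q)<20: print(c,"few",len(Q)); continue
    A=np.c_[Q[:,:2]-Q[:,:2].mean(0),np.ones(len(Q))]; s=np.linalg.lstsq(A,Q[:,2],rcond=None)[0]
    print(c,len(Q),np.round(cv2.minEnclosingCircle(np.ascontiguousarray(Q[:,:2],np.float32))[0],4),cv2.minEnclosingCircle(np.ascontiguousarray(Q[:,:2],np.float32))[1],"z",np.round(np.median(Q[:,2]),4),"slope deg",np.round(np.degrees(s[:2]),2))
E
python3 disc.py 0.14 0.16; python3 rel.py 0.6082 0.206 0.27
```

```text
wrist 25469 [0.6086 0.2035] 0.060273632407188416 z 0.1519 slope deg [-0.05 -0.05]
top 2048 [0.6086 0.2026] 0.05951434001326561 z 0.1516 slope deg [-0.07 -0.05]
scene 1593 [0.6102 0.2061] 0.06053980067372322 z 0.1535 slope deg [-0.27  0.26]
6.4167 [0.608  0.2051 0.3339] tilt 0.02 move [ 0.0005 -0.0008  0.0639] q [-0.17  0.52 -0.34  1.69  0.2   0.97 -1.76] F [ 0.2  0.4 -1.6]
```

```bash
python3 -m pendant '[[0.02,0,-0.001,0.015,0],[0.02,0,0,0.015,0],[0.02,0,0,0.012,0],[0.02,0,0,0.008,0],[0.02,0,0,0.005,0],[0.02,0,0,0.004,0],[0.02,0,0,0,0],[0.02,0,0,0,0],[0.02,0,0,0,0]]'
python3 disc.py 0.08 0.105; python3 rel.py 0.6082 0.206 0.267
```

```text
t: 7.17
eef_pos: [0.6079, 0.2065, 0.2754]
tool_rot: [-0.0, 0.98, 0.2, 0.001]
contact_force: [0.1, 0.6, -0.7]
gripper_width: 0.34
grasp_force: 49.6
wrist 25524 [0.6087 0.2057] 0.06034962460398674 z 0.0936 slope deg [-0.02 -0.02]
top 1608 [0.6091 0.204 ] 0.05949321761727333 z 0.0932 slope deg [0.12 0.1 ]
scene 1425 [0.6101 0.2074] 0.06025967001914978 z 0.0948 slope deg [-0.33  0.35]
7.4667 [0.6077 0.2063 0.275 ] tilt 0.03 move [0.0003 0.0005 0.008 ] q [-0.19  0.58 -0.33  1.73  0.23  0.87 -1.78] F [ 0.  -0.  -0.4]
```

Plug is in the mouth with no contact force, and about 7 to 8 mm is left before the disc meets the rim.

```bash
python3 -m pendant '[[0.02,0,0,0.002,0],[0.02,0,0,0.002,0],[0.02,0,0,0.002,0],[0.02,0,0,0.001,0],[0.02,0,0,0,0],[0.02,0,0,0,0],[0.02,0,0,0,0]]'
```

```text
t: 8.05
eef_pos: [0.6076, 0.2063, 0.2677]
tool_rot: [0.0, 0.98, 0.201, -0.0]
contact_force: [-1.2, 0.3, 0.2]
gripper_width: 0.339
grasp_force: 49.8
```

```bash
python3 -m pendant '[[0.02,0,0,0.001,0],[0.02,0,0,0,0],[0.02,0,0,0,0]]'; python3 -m pendant '[[0.02,0,0,0.001,0],[0.02,0,0,0,0],[0.02,0,0,0,0]]'
```

```text
t: 8.3
eef_pos: [0.6076, 0.2064, 0.2677]
tool_rot: [0.0, 0.98, 0.2, 0.0]
contact_force: [-3.5, -1.3, 7.7]
gripper_width: 0.34
grasp_force: 50.5
t: 8.55
eef_pos: [0.6076, 0.2064, 0.2676]
tool_rot: [0.0, 0.98, 0.2, 0.0]
contact_force: [-5.3, -2.6, 14.1]
gripper_width: 0.339
grasp_force: 51.2
```

Contact came at the expected seated height. I'll relieve the press, open and retreat.

```bash
python3 -m pendant '[[0.02,0,0,-0.001,0],[0.036,0,0,0,0],[0.05,0,0,0,0],[0.07,0,0,0,0],[0.0854,0,0,0,0],[0.0854,0,0,0,0],[0.0854,0,0,0,0],[0.0854,0,0,0,0],[0.0854,0,0,0,0]]'
python3 -m pendant '[[0.0854,0,0,-0.01,0],[0.0854,0,0,-0.02,0],[0.0854,0,0,-0.03,0],[0.0854,0,0,-0.03,0],[0.0854,0,0,-0.03,0],[0.0854,0,0,-0.02,0],[0.0854,0,0,0,0],[0.0854,0,0,0,0]]'
python3 disc.py 0.075 0.1
python3 - <<'E'
from h import *
im,d=bot.read_camera("scene"); a=im[100:320,180:500]; cv2.imwrite("pics/s4.png",cv2.resize(a,None,fx=2,fy=2))
E
```

```text
t: 9.3
eef_pos: [0.6076, 0.2063, 0.2666]
tool_rot: [0.0, 0.98, 0.201, -0.0]
contact_force: [-0.7, 0.3, 0.6]
gripper_width: 1.0
grasp_force: 0.0
t: 9.97
eef_pos: [0.6078, 0.2065, 0.409]
tool_rot: [-0.0, 0.98, 0.2, 0.002]
contact_force: [-0.5, -0.0, -0.2]
gripper_width: 1.002
grasp_force: 0.0
wrist 10889 [0.607  0.2049] 0.06009262800216675 z 0.0832 slope deg [-0.17 -0.1 ]
top 3009 [0.6084 0.2058] 0.060505203902721405 z 0.0856 slope deg [-0.08  0.02]
scene 1756 [0.6083 0.2064] 0.06125979498028755 z 0.0874 slope deg [-0.01  0.2 ]
```

View pics/s4.png

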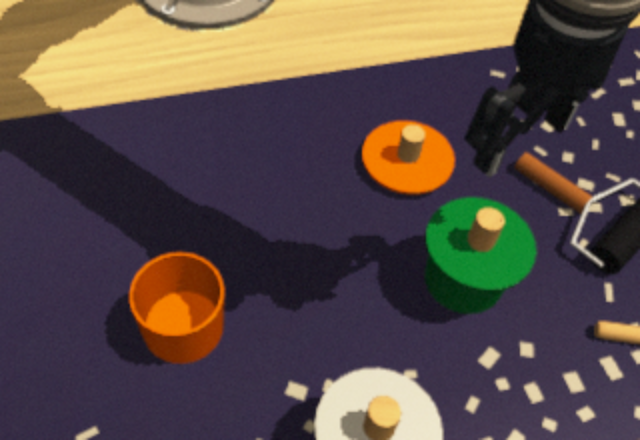

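The green lid sits level on the green pot, at crop pixel (480,243), with its disc top at about 0.086 m. The gripper is clear and the orange items haven't moved.

```bash
python3 -c "from station import bot; print(bot.hand_in())"
```

```text
the job is handed in; nothing more can be done
None
```

The green lid was lowered onto the green pot and released; the cameras show it seated, level and centred to within about 2 mm, with the orange lid and pot unmoved, and the job is handed in (no verdict came back).

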